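Bring two lino printing blocks home on the registration board

TASK

Get the two lino blocks ready for printing by pushing them along the registration board with your fingers: the wide block goes home in the corner, tight against both fences, and the narrow block goes flat against the long far fence and tight up against the wide block, so that the two make one picture. Only push them: never grip, pick up or tip a block, and leave the ink tin and everything else lying around where it is.

Things in the scene. Friction and masses are not known exactly. Their poses are not given: they have to be found in the camera images.
- board: fixed registration board: plywood 270 (its x) x 500 (its y) x 12 mm. Origin: centre of its underside; x points to the long far fence, y to the side fence, z up. The wooden fences, 20 mm wide and 16 mm above the plywood, run along its +x edge (inner face at x = 115 mm) and its +y edge (inner face at y = 230 mm); the other edges are open. Position and yaw vary
- corner (a point): inner corner where the two fences meet, on the plywood's upper face (12 mm above the table), at board (115, 230, 12) mm. Axes as the board's: x towards (through) the long fence, y towards (through) the side fence; the free plywood lies on its -x, -y side
- wide_block: the wide lino block, loose on the board: plywood with a dark grey carved lino face, 110 (its x) x 150 (its y) x 22 mm high, about 0.26 kg. Origin: centre of its underside. Slides at a push of 1 to 3 N. Starts clear of the fences, turned up to 20 degrees from the board's x, y. Home, its +x side lies on the long fence and its +y end on the side fence
- narrow_block: the narrow lino block, of the same make, loose on the board to the -y side of the wide one: 110 (its x) x 60 (its y) x 22 mm high, about 0.11 kg. Origin: centre of its underside. Slides at a push of about 1 N. Starts turned up to 20 degrees from the board. Home, its +x side lies on the long fence and its +y side on the wide block's -y end
- ink_tin: bystander: small round steel tin, 50 mm across, 34 mm high, standing on the board near its open -x edge and the side fence. Origin: centre of its underside
- brayer: bystander: hand ink roller lying on the table beyond the side fence, black roller 100 mm long and 40 mm across, wooden handle about 110 mm long to its -x, 45 mm high at most. Origin: on the table under the middle of the roller
- baren: bystander: black round rubbing pad 110 mm across with a wooden bar handle, 39 mm high, on the table off the board's -y end. Origin: centre of its underside
- glue_bottle: bystander: white plastic glue bottle 54 mm across, 140 mm high, on the table at the right. Origin: centre of its underside
- gouge: bystander: carving gouge lying on the table behind the board's long fence, wooden handle 70 x 24 x 22 mm to its -x, steel blade 75 mm to its +x, 145 mm in all. Origin: on the table, near the middle
- ink_knife: bystander: ink knife (flat spatula) 200 mm long, handle to its -x, blade 65 mm wide, lying on the table at the left. Origin: its middle, underside
- pencil: bystander: red pencil 175 mm long, 7 mm thick, lying on the table just off the board's -y end. Origin: its middle, underside

How it is judged:
At the end, for the whole second after the job is handed in: Both blocks lie flat, at rest and square to the fences (within 0.025 rad) on the board; the wide one is within 3 mm of the long fence and of the side fence, the narrow one within 3 mm of the long fence and of the wide block's end (x of wide_block in the frame of corner between -0.058 and -0.053 m and y of wide_block in the frame of corner between -0.078 and -0.073 m and angle between the x axis of each of wide_block, narrow_block and the x axis of board, either way round below 0.025 rad and x of narrow_block in the frame of corner between -0.058 and -0.053 m and y of narrow_block in the frame of wide_block between -0.108 and -0.103 m and angle between each of wide_block, narrow_block's own z axis and vertical below 0.03 rad and height (world z) of each of wide_block, narrow_block below 0.015 m and linear speed of each of wide_block, narrow_block below 0.01 m/s); the robot touches nothing.
It fails at once if a block is lifted off the board (more than 6 mm) or tipped (more than 0.12 rad) (height (world z) of any of wide_block, narrow_block above 0.018 m or angle between any of wide_block, narrow_block's own z axis and vertical above 0.12 rad).
It fails at once if a block is gripped (the fingers stand on either side of it and squeeze it with more than 25 N) ((contact force between the fingers and wide_block above 25 N and z of the grasp point in the frame of wide_block below 0.034 m and x of the grasp point in the frame of wide_block between -0.05 and 0.05 m and y of the grasp point in the frame of wide_block between -0.07 and 0.07 m) or (contact force between the fingers and narrow_block above 25 N and z of the grasp point in the frame of narrow_block below 0.034 m and x of the grasp point in the frame of narrow_block between -0.05 and 0.05 m and y of the grasp point in the frame of narrow_block between -0.025 and 0.025 m)).
It fails at once if a bystander is shifted by more than 20 mm (distance of any of ink_tin, brayer, baren, glue_bottle, gouge, ink_knife, pencil from where it was at the start of the episode above 0.02 m).
It also fails if it takes over 72 s, if anything falls off the work surface, if the arm or the gripper's body presses on something with over 40 N, if the wrist force passes 120 N, or if a joint passes its speed limit or range.

ROBOT

A 6-joint arm with a two-finger parallel gripper is mounted at the origin on the work surface. World frame = base frame: x ahead of the robot, y to its left, z up, the work surface at z = 0. Lengths are in m, angles in rad, forces in N, time in s.
With the tool pointing down it reaches from about 0.3 to 0.875 m from the base axis. Payload 6.4 kg.
Tool frame: the origin (TCP) lies between the finger pads; the fingertips stand 11 mm ahead of it and the grasp point (between the pads) lies 8 mm behind it (ctrl.tcp_to_tips is the distance from the TCP to the fingertips, in m); x points along the fingers, z is the direction in which the jaws open and shut, and the axes are right-handed (so a half turn about x gives the same grasp; the last joint's range is limited). The gripper opens to 85 mm and grips with 20 to 120 N. Pads are 22 mm wide; open, the fingers measure 114 mm over their backs; the gripper's body (76 mm by 85 mm) begins 54 mm behind the grasp point. The pads swing forward as they close: fully open they stand 13 mm farther back than shut.
Start: joints at [-1.436, 0.181, 1.607, -0, 1.354, -0.206], TCP at [0.192, -0.542, 0.242] pointing down, gripper open.
Joint ranges: [-2.99, 2.99], [-0.89, 2.07], [0.3, 2.58], [-1.14, 4.28], [0, 2.63], [-3.12, 3.12]. Speed limits (rad/s): [2.57, 2.57, 3.01, 3.14, 3.14, 3.14].

INTERFACE

Orientations are given as a unit quaternion [w, x, y, z].
In Python, from bench import ctrl, eyes, hand_in gives the robot as it stands. The module is installed in compiled form; this text tells all that it offers.
- The arm moves only by the tool step_arm, never from a script. Its arguments are lists of equal length, an entry for each row: "xyz": the shift along the world's x, y, z in mm, a list of three; "spin": the turn about the world's z in rad; "fingers": the opening in per cent of the stroke, from 0 (shut) to 100 (fully open). A call has 1 to 10 rows; each row is the pose to reach, as a shift and turn from the pose commanded when the call began; what a row does not reach only later rows make up. A row lasts 1/10 s, in which the tool goes at most 50 mm and 8.59 degrees, less where a joint would pass 70% of its speed; a pose out of reach is approached as far as the arm can. A call with a gripper value outside its range is refused whole. The fingers move at their own pace and stop on an object; the grip force is fixed at half the most. Time passes only in rows, so rows that repeat a pose let the fingers close. It gives the time, the measured TCP pose, the force and the opening at its end, in the units of the state.
- ctrl.get_obs(): the state, without advancing time (a new reading comes with each control period).
- eyes.camera(name): name is "scene" or "top" or "wrist"; returns the picture (400x640x3 uint8, red, green, blue); there is no depth.
- eyes.camera_model(name): a dict with "vertical_fov" (degrees; the focal length in pixels is half the picture's height over the tangent of half this angle, whatever the lens; pixels are square), "cx", "cy" (the principal point, pixels), "pose" (4x4, takes a point from camera to world coordinates); the wrist camera has in their place "tool_from_camera" (4x4, takes a point from camera to tool coordinates, whose origin is the TCP and whose axes are the tool frame's). Camera axes: x right, y up, looking along -z (the intrinsics and any distortion apply to the point x, -y, -z); pixel columns grow to the right and rows downward; lengths in m; the calibration is good to about 2 mm. A picture is of the moment at which its call begins: read the wrist's pose just before it. camera_model takes no time and is no camera call.
- hand_in(): hands the job in, once; it reports no verdict.
The state is a dict: "time_s": time; "q": joint angles; "dq": joint speeds; "joint_efforts": joint torques, N m; "eef_pos": TCP position; "eef_rot": TCP orientation; "wrist_force": force on the tool from outside, world axes, zero at the start; "torque": the same for the moment, N m; "opening": opening from 0.0 (shut) to 1.0 (fully open).
Only numpy, scipy, OpenCV 4.12 (cv2) and the standard library are available. Lean on these libraries where they do the work, as an engineer would, in place of code of your own. Each camera call takes 0.05 s, during which the arm holds its last target.

## Working session

There is one attempt and no reset: what is moved stays moved. The work goes in short steps, Python scripts to look and compute and a tool call to move; the robot and the scene stay as the last step left them, time stands still between calls to the robot, and variables do not carry over. Pictures are saved under pics/ and viewed, and the job is handed in when it is done.

Besides the shell and the picture viewer there is one more tool, called after ">>>" as name([rows], argument=value, ...), one row to a line, values as JSON. step_arm: Moves the arm, as the interface text tells. Its arguments: {"type":"object","properties":{"xyz":{"type":"array"},"spin":{"type":"array"},"fingers":{"type":"array"}},"required":["xyz","spin","fingers"]}

```bash
mkdir -p pics; python3 - <<'E'
from bench import ctrl, eyes
import cv2
o=ctrl.get_obs(); print(o['time_s'],o['eef_pos'],o['eef_rot'],o['opening'],ctrl.tcp_to_tips)
for n in('top','scene'):
    cv2.imwrite(f'pics/{n}0.png',eyes.camera(n)[:,:,::-1])
    print(n,eyes.camera_model(n))
print(eyes.camera_model('wrist'))
E
```

```text
0.0 [ 0.19213357 -0.54139201  0.24138771] [ 0.57712215  0.40842845  0.57796633 -0.40751828] 1.0012784153676497 0.011
top {'vertical_fov': 48.22789359462983, 'cx': 317.7883242719724, 'cy': 199.62106530129643, 'pose': array([[-0.01955587,  0.99402792, -0.10735947,  0.42638914],
       [-0.99978779, -0.01874688,  0.00853949, -0.04858332],
       [ 0.00647584,  0.10750369,  0.9941836 ,  1.33162107],
       [ 0.        ,  0.        ,  0.        ,  1.        ]])}
scene {'vertical_fov': 54.022617215179324, 'cx': 315.5649174282201, 'cy': 200.29495105279784, 'pose': array([[-0.87527124, -0.41307926,  0.2515269 ,  0.84352717],
       [ 0.48362896, -0.7495318 ,  0.45200124,  0.45533413],
       [ 0.00181507,  0.51726937,  0.85582072,  0.96353718],
       [ 0.        ,  0.        ,  0.        ,  1.        ]])}
{'vertical_fov': 60.81882392198807, 'cx': 321.516535831318, 'cy': 197.91490332778625, 'tool_from_camera': array([[ 2.65204101e-04,  2.79330228e-01, -9.60195060e-01,
        -1.30981765e-01],
       [-2.11205435e-04,  9.60195088e-01,  2.79330178e-01,
         7.02996806e-02],
       [ 9.99999943e-01,  1.28718906e-04,  3.13643738e-04,
        -9.05531709e-04],
       [ 0.00000000e+00,  0.00000000e+00,  0.00000000e+00,
         1.00000000e+00]])}
```

View pics/top0.png

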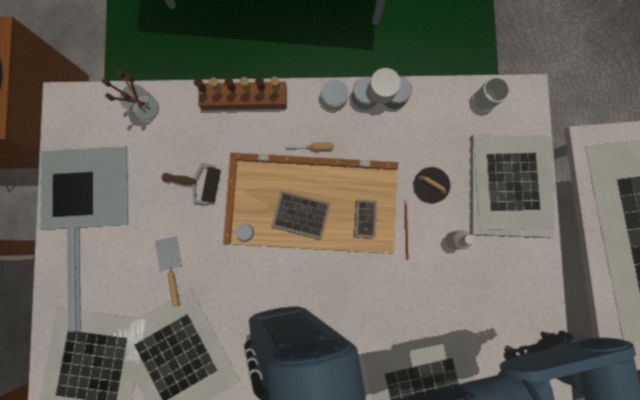

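View pics/scene0.png

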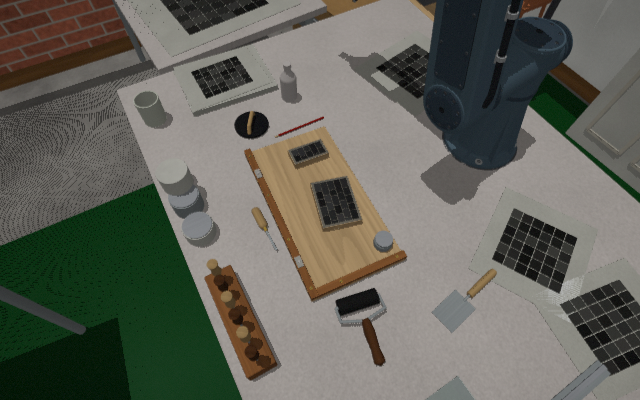

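```bash
cat > h.py <<'E'
import numpy as np, cv2
from scipy.spatial.transform import Rotation as R
def K(m):
    f=200/np.tan(np.radians(m['vertical_fov']/2)); return f,m['cx'],m['cy']
def pose(m,o=None):
    if 'pose' in m: return m['pose']
    T=np.eye(4); q=o['eef_rot']; T[:3,:3]=R.from_quat([q[1],q[2],q[3],q[0]]).as_matrix(); T[:3,3]=o['eef_pos']
    return T@m['tool_from_camera']
def p2w(m,uv,z,o=None):
    f,cx,cy=K(m); P=pose(m,o); uv=np.atleast_2d(uv).astype(float)
    d=np.c_[(uv[:,0]-cx)/f,-(uv[:,1]-cy)/f,-np.ones(len(uv))]@P[:3,:3].T
    t=(z-P[2,3])/d[:,2]; return (P[:3,3]+d*t[:,None])
def w2p(m,X,o=None):
    f,cx,cy=K(m); P=pose(m,o); X=np.atleast_2d(X)
    c=(X-P[:3,3])@P[:3,:3]; return np.c_[cx+f*c[:,0]/-c[:,2],cy-f*c[:,1]/-c[:,2]]
E
python3 - <<'E'
import cv2
a=cv2.imread('pics/top0.png')[140:265,215:415]
cv2.imwrite('pics/topc0.png',cv2.resize(a,None,fx=4,fy=4,interpolation=cv2.INTER_CUBIC))
E
```

```text
(no output)
```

View pics/topc0.png

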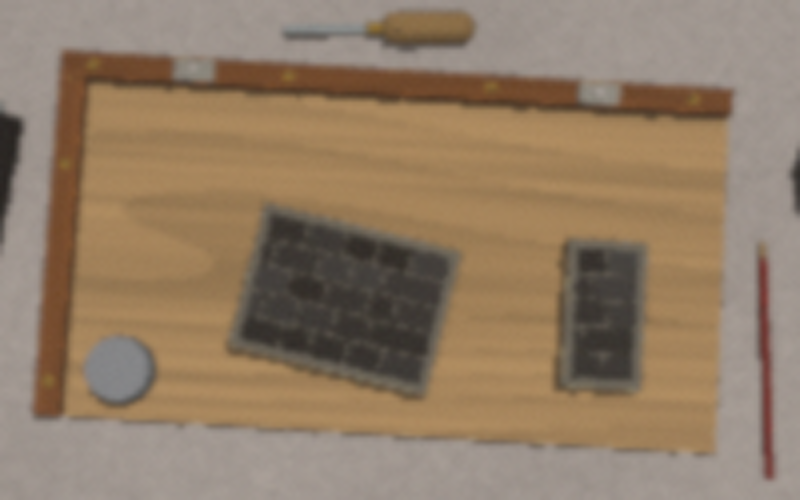

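```bash
cat >> h.py <<'E'
def rect(L,W): return np.array([[L/2,W/2],[L/2,-W/2],[-L/2,-W/2],[-L/2,W/2]])
def fit(local,world):  # 2D rigid: world=R local + t
    a=local.mean(0);b=world.mean(0);H=(local-a).T@(world-b)
    th=np.arctan2(H[0,1]-H[1,0],H[0,0]+H[1,1]); c,s=np.cos(th),np.sin(th); Rm=np.array([[c,-s],[s,c]])
    t=b-Rm@a; r=local@Rm.T+t-world; return t,th,np.linalg.norm(r,axis=1)
E
python3 - <<'E'
from h import *
from bench import eyes
m=eyes.camera_model('top')
c=lambda L:(np.array(L)+.5)/4-.5+[215,140]
b=np.vstack([p2w(m,c([(62,52),(732,90),(35,414)]),.028),p2w(m,c([(714,453),(86,84)]),[.012])])[:,:2]
b=np.vstack([p2w(m,c([(62,52),(732,90),(35,414)]),.028),p2w(m,c([(714,453)]),.012)])[:,:2]
t,th,r=fit(np.array([[.135,.25],[.135,-.25],[-.135,.25],[-.135,-.25]]),b);print('board',t,th,r)
for n,L,pts in(('wide',(.11,.15),[(265,203),(460,252),(424,393),(230,347)]),('nar',(.11,.06),[(572,240),(647,243),(640,388),(563,387)])):
    w=p2w(m,c(pts),.034)[:,:2]; tt,h,r=fit(rect(*L),w); cc,s=np.cos(th),np.sin(th)
    print(n,tt,h,'board',(np.array([[cc,s],[-s,cc]])@(tt-t)).round(4),h-th,r)
print(p2w(m,c([(118,368)]),.034))
E
```

```text
board [ 0.55990216 -0.04071384] -0.07581202710343307 [0.00163243 0.00190557 0.0026257  0.00209812]
wide [ 0.52469877 -0.00947853] -0.25908502469464845 board [-0.0375  0.0285] -0.18327299759121538 [0.00177702 0.00253028 0.00342918 0.00289769]
nar [ 0.50958753 -0.19896307] -0.07693636796209886 board [-0.0382 -0.1616] -0.0011243408586657927 [0.00375385 0.00242518 0.00392849 0.00171326]
[[0.47734461 0.15536124 0.034     ]]
```

```bash
python3 - <<'E'
from h import *
from bench import ctrl,eyes
o=ctrl.get_obs(); m=eyes.camera_model('wrist'); T=pose(m,o)@np.linalg.inv(m['tool_from_camera'])
print(T.round(3)); z=T[:3,2]; print('jaw angle',np.arctan2(z[1],z[0]))
print(o['q'],o['wrist_force'])
t=np.array([.5599,-.0407]);th=-.0758;Rm=np.array([[np.cos(th),-np.sin(th)],[np.sin(th),np.cos(th)]])
for p in [(-.14,.028),(-.125,.028),(.06,-.1)]: print(p,Rm@p+t)
E
```

```text
[[-0.     0.942  0.334  0.192]
 [ 0.002  0.334 -0.942 -0.541]
 [-1.     0.    -0.002  0.241]
 [ 0.     0.     0.     1.   ]]
jaw angle -1.229954202891085
[-1.43625216e+00  1.81471303e-01  1.60790856e+00  2.28246790e-05
  1.35375087e+00 -2.06302640e-01] [ 0.48196228  0.06474963 -0.34919486]
(-0.14, 0.028) [ 0.42242237 -0.00217856]
(-0.125, 0.028) [ 0.4373793  -0.00331447]
(0.06, -0.1) [ 0.61215497 -0.1449565 ]
```

>>> step_arm([
  [20,48,0],
  [40,96,0],
  [60,144,0],
  [80,192,0],
  [100,240,0],
  [120,288,-20],
  [140,336,-40],
  [160,384,-60],
  [180,432,-80],
  [200,470,-90],
], spin=[-0.04,-0.08,-0.12,-0.16,-0.2,-0.25,-0.3,-0.35,-0.4,-0.417], fingers=[60,60,60,60,60,60,60,60,60,60])

```text
time_s: 1.1
eef_pos: [0.3812, -0.0924, 0.1588]
eef_rot: [-0.48, -0.519, -0.48, 0.519]
wrist_force: [1.6, -0.7, 0.7]
opening: 0.6
```

```bash
python3 - <<'E'
from h import *
from bench import ctrl
o=ctrl.get_obs(); print(o['time_s'],o['eef_pos'],o['opening'],o['q'],ctrl.tcp_to_tips,o['wrist_force'])
E
```

```text
1.1 [ 0.38115403 -0.0924387   0.15877093] 0.6002423796126716 [-5.42970426e-01 -1.50954529e-01  2.12365719e+00 -3.07935663e-05
  1.16909610e+00  1.10624914e+00] 0.011 [ 1.58949416 -0.66060215  0.67363202]
```

>>> step_arm([
  [15,35,-10],
  [30,70,-20],
  [30,70,-20],
  [30,70,-20],
], spin=[0,0,0,0], fingers=[60,60,60,60])

```text
time_s: 1.5
eef_pos: [0.411, -0.0236, 0.1392]
eef_rot: [-0.481, -0.518, -0.482, 0.518]
wrist_force: [-1.1, -1.3, 0.2]
opening: 0.603
```

```bash
python3 - <<'E'
from h import *
from bench import ctrl,eyes
o=ctrl.get_obs(); print(o['time_s'],o['eef_pos'],o['wrist_force'])
np.save('pics/o1.npy',o,allow_pickle=True)
cv2.imwrite('pics/w1.png',eyes.camera('wrist')[:,:,::-1])
cv2.imwrite('pics/s1.png',eyes.camera('scene')[:,:,::-1])
E
```

```text
1.5 [ 0.4109619  -0.02362337  0.13918206] [-1.10945008 -1.30005216  0.16334693]
```

View pics/w1.png

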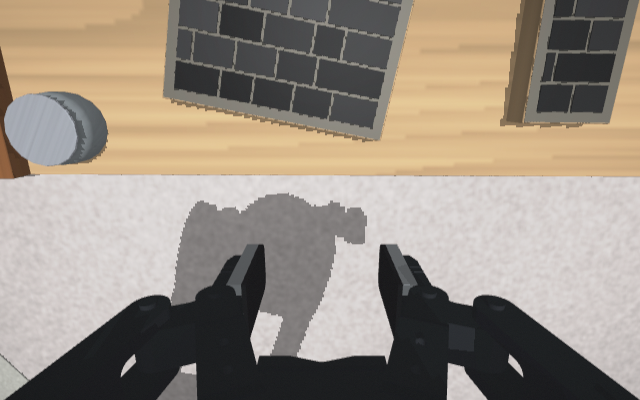

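View pics/s1.png

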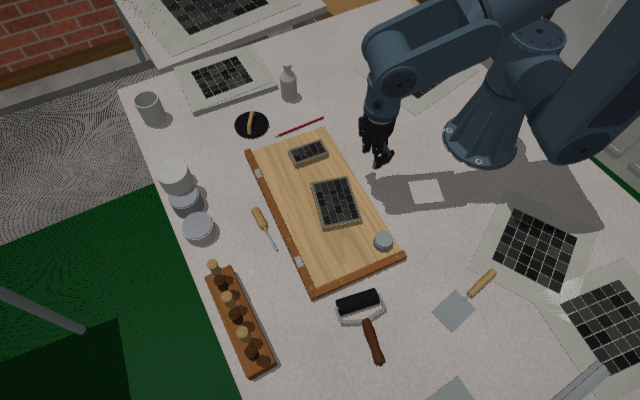

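>>> step_arm([
  [0,0,0],
  [0,0,0],
  [0,0,0],
], spin=[0,0,0], fingers=[60,60,60])

```text
time_s: 1.9
eef_pos: [0.4114, -0.0253, 0.1399]
eef_rot: [0.48, 0.519, 0.48, -0.519]
wrist_force: [0.1, 0.7, 0.6]
opening: 0.6
```

```bash
python3 - <<'E'
from h import *
from bench import ctrl,eyes
o=ctrl.get_obs(); print(o['time_s'],o['eef_pos'],o['wrist_force'])
im=eyes.camera('wrist')[:,:,::-1];cv2.imwrite('pics/w2.png',im)
np.save('pics/o2.npy',o,allow_pickle=True)
E
```

```text
1.9 [ 0.41137763 -0.02532839  0.13992412] [0.09676028 0.69664765 0.55253107]
```

View pics/w2.png

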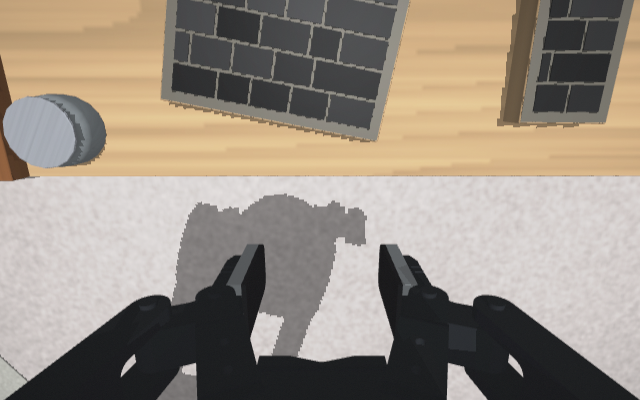

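```bash
python3 - <<'E'
from h import *
from bench import eyes
o=np.load('pics/o2.npy',allow_pickle=True).item(); m=eyes.camera_model('wrist')
t=np.array([.5599,-.0407]);th=-.0758;Rm=np.array([[np.cos(th),-np.sin(th)],[np.sin(th),np.cos(th)]])
def b(uv,z):
    w=p2w(m,uv,z,o)[:,:2]; return w.round(4),((w-t)@Rm).round(4)
print('edge',b([(60,177),(600,177)],.012)); print('wide',b([(162,100),(376,141)],.034)); print('nar',b([(522,123),(606,123)],.034))
print('tin',b([(38,131)],.034)); print('fence end',b([(14,180)],.012))
# finger tips: pixel of pad tips at depth TCP
T=pose(m,o); print(w2p(m,(pose(m,o)@np.linalg.inv(m['tool_from_camera'])@np.array([[.011,0,.0255,1],[0,0,.0255,1],[.011,.011,.0255,1],[.011,-.011,.0255,1],[.0,.011,.0255,1]]).T).T[:,:3],o))
E
```

```text
edge (array([[ 0.4389,  0.177 ],
       [ 0.4061, -0.2415]]), array([[-0.1371,  0.2079],
       [-0.1381, -0.2119]]))
wide (array([[ 0.4888,  0.0762],
       [ 0.4504, -0.0655]]), array([[-0.0798,  0.1111],
       [-0.1073, -0.033 ]]))
nar (array([[ 0.4548, -0.165 ],
       [ 0.4503, -0.222 ]]), array([[-0.0954, -0.1319],
       [-0.0955, -0.1891]]))
tin (array([[0.4753, 0.1651]]), array([[-0.1   ,  0.1988]]))
fence end (array([[0.4394, 0.2135]]), array([[-0.1394,  0.2443]]))
[[378.66945596 258.06283801]
 [382.82393617 269.64116533]
 [379.81376109 235.71866404]
 [377.56939933 279.54299739]
 [384.14296854 245.88801563]]
```

>>> step_arm([
  [12,30,-20],
  [12,30,-50],
  [12,30,-80],
  [12,30,-100],
  [12,30,-114],
  [12,30,-114],
  [12,30,-114],
  [12,30,-114],
], spin=[0,0,0,0,0,0,0,0], fingers=[60,60,60,60,60,60,60,60])

```text
time_s: 2.75
eef_pos: [0.4242, 0.0051, 0.0266]
eef_rot: [0.481, 0.519, 0.48, -0.518]
wrist_force: [0.4, -0.2, 0.4]
opening: 0.602
```

```bash
python3 - <<'E'
from h import *
from bench import ctrl,eyes
o=ctrl.get_obs(); print(o['time_s'],o['eef_pos'],o['wrist_force'])
cv2.imwrite('pics/w3.png',eyes.camera('wrist')[:,:,::-1])
E
```

```text
2.75 [0.42423095 0.00513835 0.0266188 ] [ 0.35375876 -0.18458953  0.3656281 ]
```

View pics/w3.png

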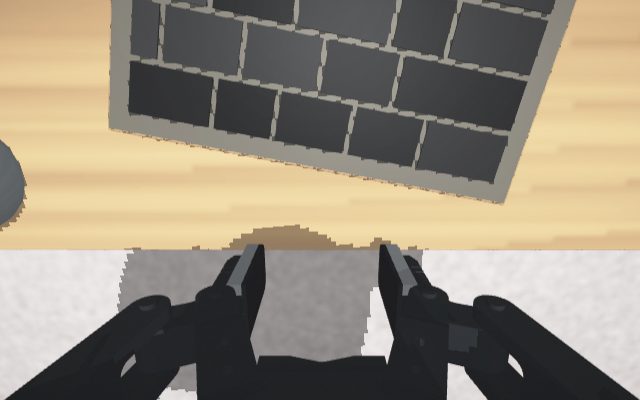

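>>> step_arm([
  [11,-1,0],
  [22,-2,0],
  [32,-2,0],
  [42,-3,0],
  [52,-4,0],
  [62,-5,0],
  [72,-5,0],
  [82,-6,0],
  [92,-7,0],
  [100,-8,0],
], spin=[0,0,0,0,0,0,0,0,0,0], fingers=[60,60,60,60,60,60,60,60,60,60])

```text
time_s: 3.8
eef_pos: [0.5243, -0.0026, 0.0256]
eef_rot: [0.481, 0.519, 0.481, -0.519]
wrist_force: [-1.4, 0.2, 1.7]
opening: 0.596
```

```bash
python3 - <<'E'
from h import *
from bench import ctrl,eyes
o=ctrl.get_obs(); print(o['time_s'],o['eef_pos'],o['wrist_force'])
cv2.imwrite('pics/w4.png',eyes.camera('wrist')[:,:,::-1])
a=eyes.camera('top')[140:265,215:415,::-1]
cv2.imwrite('pics/t4.png',cv2.resize(a,None,fx=4,fy=4,interpolation=cv2.INTER_CUBIC))
E
```

```text
3.8 [ 0.52432276 -0.00256666  0.02563126] [-1.37716621  0.2180629   1.72073654]
```

View pics/w4.png

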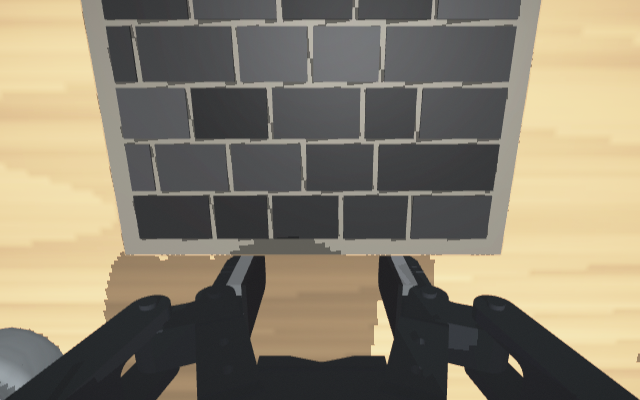

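View pics/t4.png

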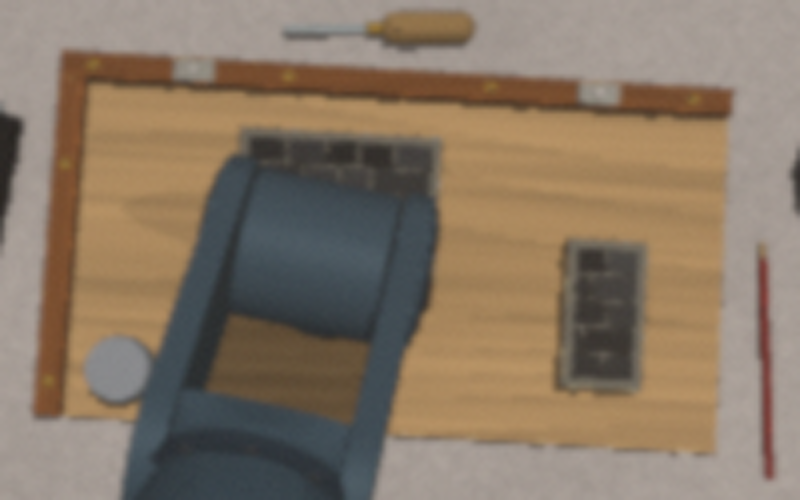

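>>> step_arm([
  [6,0,0],
  [12,-1,0],
  [17,-1,0],
  [21,-2,0],
  [24,-2,0],
  [27,-2,0],
  [29,-2,0],
  [31,-2,0],
], spin=[0,0,0,0,0,0,0,0], fingers=[60,60,60,60,60,60,60,60])

```text
time_s: 4.7
eef_pos: [0.5544, -0.0045, 0.0257]
eef_rot: [-0.481, -0.519, -0.481, 0.519]
wrist_force: [-1.1, 0.6, 1.4]
opening: 0.597
```

>>> step_arm([
  [2,0,0],
  [3,0,0],
  [4,0,0],
  [5,0,0],
  [6,0,0],
], spin=[0,0,0,0,0], fingers=[60,60,60,60,60])

```text
time_s: 5.2
eef_pos: [0.5559, -0.0041, 0.0247]
eef_rot: [-0.478, -0.516, -0.483, 0.521]
wrist_force: [-19.0, -2.1, 12.4]
opening: 0.598
```

>>> step_arm([
  [-10,0,0],
  [-30,2,0],
  [-40,3,30],
  [-50,3,70],
  [-60,3,110],
  [-60,3,150],
  [-60,3,150],
  [-60,3,150],
], spin=[0,0,0,0,0,0,0,0], fingers=[60,60,60,60,60,60,60,60])

```text
time_s: 6.0
eef_pos: [0.5015, -0.0018, 0.1771]
eef_rot: [0.482, 0.52, 0.479, -0.518]
wrist_force: [0.7, 0.2, -0.4]
opening: 0.599
```

```bash
python3 - <<'E'
from h import *
from bench import ctrl,eyes
o=ctrl.get_obs(); print(o['time_s'],o['eef_pos'],o['wrist_force'])
cv2.imwrite('pics/w5.png',eyes.camera('wrist')[:,:,::-1])
np.save('pics/o5.npy',o,allow_pickle=True)
E
```

```text
6.0 [ 0.50152866 -0.00175843  0.17713754] [ 0.67256889  0.17499719 -0.37632071]
```

View pics/w5.png

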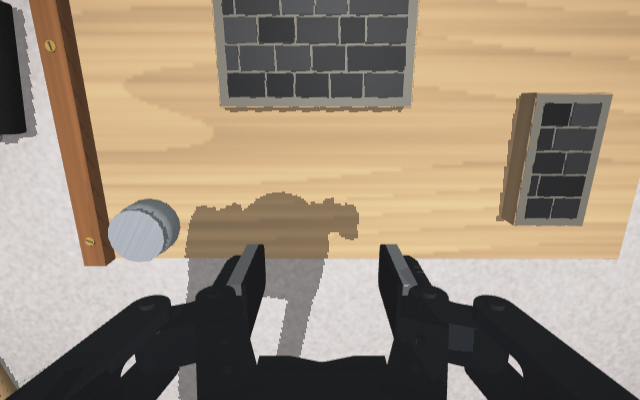

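```bash
cat >> h.py <<'E'
t0=np.array([.5599,-.0407]);th0=-.0758;RB=np.array([[np.cos(th0),-np.sin(th0)],[np.sin(th0),np.cos(th0)]])
def b2w(p): return RB@np.array(p)+t0
def w2b(w): return (np.atleast_2d(w)[:,:2]-t0)@RB
E
python3 - <<'E'
from h import *
from bench import eyes
o=np.load('pics/o5.npy',allow_pickle=True).item(); m=eyes.camera_model('wrist')
B=lambda uv,z:w2b(p2w(m,uv,z,o)).round(4)
print('wide',B([(220,106),(411,106)],.034)); print('edge',B([(200,258),(600,258)],.012)); print('nar',B([(536,93),(611,94),(582,226),(516,224)],.034))
print('side fence inner',B([(66,0),(112,262)],.028),B([(111,262)],.012))
for p in [(.05,-.1),(.05,-.085)]: print(b2w(p))
E
```

```text
wide [[ 0.0041  0.1139]
 [ 0.004  -0.0347]]
edge [[-0.136   0.1508]
 [-0.1364 -0.2305]]
nar [[ 0.0136 -0.1303]
 [ 0.0129 -0.1882]
 [-0.0955 -0.1886]
 [-0.0937 -0.1316]]
side fence inner [[ 0.0792  0.2224]
 [-0.1321  0.2245]] [[-0.1401  0.2362]]
[ 0.60218368 -0.14419923]
[ 0.6033196 -0.1292423]
```

>>> step_arm([
  [10,-10,0],
  [20,-22,0],
  [32,-34,0],
  [44,-46,0],
  [56,-58,0],
  [68,-70,0],
  [80,-82,0],
  [92,-94,0],
  [104,-105,0],
  [108,-109,0],
], spin=[0.14,0.28,0.42,0.56,0.7,0.84,0.98,1.12,1.26,1.4], fingers=[60,60,60,60,60,60,60,60,60,60])

```text
time_s: 7.05
eef_pos: [0.6084, -0.1113, 0.1731]
eef_rot: [0.701, 0.086, 0.703, -0.085]
wrist_force: [-0.1, -0.3, 0.4]
opening: 0.602
```

>>> step_arm([
  [0,0,0],
  [0,0,0],
  [0,0,0],
], spin=[0.1,0.171,0.171], fingers=[60,60,60])

```text
time_s: 7.35
eef_pos: [0.6074, -0.1103, 0.1732]
eef_rot: [0.705, 0.027, 0.708, -0.026]
wrist_force: [-0.2, -0.1, 1.3]
opening: 0.601
```

```bash
python3 - <<'E'
from h import *
from bench import ctrl,eyes
o=ctrl.get_obs(); print(o['time_s'],o['eef_pos'],o['wrist_force'],w2b(o['eef_pos']),o['q'])
z=(pose({'tool_from_camera':np.eye(4)},o))[:3,2];print(np.arctan2(z[1],z[0])-th0)
cv2.imwrite('pics/w6.png',eyes.camera('wrist')[:,:,::-1])
np.save('pics/o6.npy',o,allow_pickle=True)
E
```

```text
7.35 [ 0.60741893 -0.11025201  0.17319692] [-0.23129754 -0.14510389  1.28562884] [[ 0.05264948 -0.06575381]] [-3.71574290e-01  3.41563103e-01  1.55397847e+00  5.22083993e-05
  1.24965648e+00 -2.95986113e-01]
0.00019714174133139695
```

View pics/w6.png

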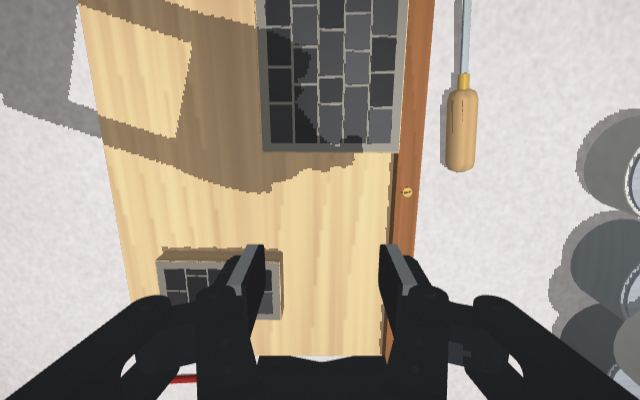

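>>> step_arm([
  [0,0,-40],
  [0,0,-80],
  [0,0,-115],
  [0,0,-137],
  [0,0,-147],
  [0,0,-147],
  [0,0,-147],
], spin=[0,0,0,0,0,0,0], fingers=[60,60,60,60,60,60,60])

```text
time_s: 8.1
eef_pos: [0.6091, -0.1107, 0.0295]
eef_rot: [0.707, 0.027, 0.706, -0.027]
wrist_force: [0.5, 0.0, -0.4]
opening: 0.599
```

>>> step_arm([
  [1,8,-3],
  [1,17,-3],
  [2,28,-3],
  [3,39,-3],
  [4,50,-3],
  [5,61,-3],
  [5,72,-3],
  [6,83,-3],
  [7,93,-3],
  [8,102,-3],
], spin=[0,0,0,0,0,0,0,0,0,0], fingers=[60,60,60,60,60,60,60,60,60,60])

```text
time_s: 9.1
eef_pos: [0.6163, -0.0075, 0.0256]
eef_rot: [0.707, 0.027, 0.707, -0.027]
wrist_force: [-1.1, -1.5, 1.0]
opening: 0.602
```

```bash
python3 - <<'E'
from h import *
from bench import ctrl,eyes
o=ctrl.get_obs(); print(o['time_s'],o['eef_pos'],o['wrist_force'],w2b(o['eef_pos']))
cv2.imwrite('pics/w7.png',eyes.camera('wrist')[:,:,::-1])
E
```

```text
9.1 [ 0.61632964 -0.00754813  0.02558507] [-1.09768647 -1.49071179  0.9977911 ] [[0.0537571  0.03732995]]
```

View pics/w7.png

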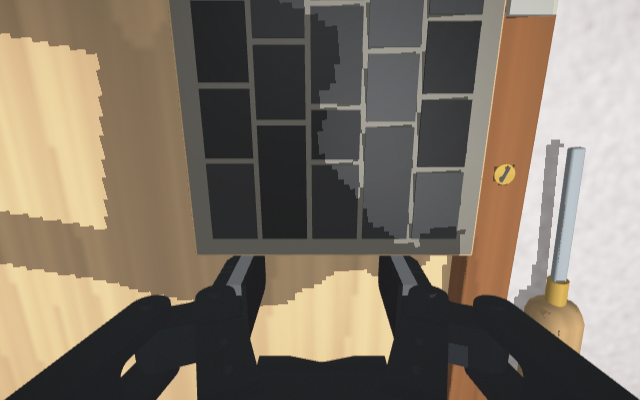

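>>> step_arm([
  [0,6,0],
  [1,12,0],
  [1,17,0],
  [2,21,0],
  [2,24,0],
  [2,26,0],
  [2,28,0],
  [2,29,0],
  [2,30,0],
], spin=[0,0,0,0,0,0,0,0,0], fingers=[60,60,60,60,60,60,60,60,60])

```text
time_s: 10.05
eef_pos: [0.6184, 0.0215, 0.0257]
eef_rot: [0.707, 0.027, 0.707, -0.027]
wrist_force: [-0.3, -1.7, -0.1]
opening: 0.601
```

>>> step_arm([
  [0,1,0],
  [0,2,0],
  [0,3,0],
], spin=[0,0,0], fingers=[60,60,60])

```text
time_s: 10.35
eef_pos: [0.6184, 0.0245, 0.0257]
eef_rot: [0.707, 0.027, 0.707, -0.027]
wrist_force: [-0.5, -1.6, -0.6]
opening: 0.596
```

>>> step_arm([
  [0,1,0],
  [0,2,0],
  [0,3,0],
  [0,4,0],
], spin=[0,0,0,0], fingers=[60,60,60,60])

```text
time_s: 10.75
eef_pos: [0.6183, 0.0248, 0.0258]
eef_rot: [0.706, 0.025, 0.707, -0.029]
wrist_force: [-2.8, -19.2, 0.1]
opening: 0.598
```

>>> step_arm([
  [-1,-10,0],
  [-2,-28,0],
  [-4,-45,30],
  [-5,-60,75],
  [-6,-75,120],
  [-6,-75,155],
  [-6,-75,155],
  [-6,-75,155],
], spin=[0,0,0,0,0,0,0,0], fingers=[60,60,60,60,60,60,60,60])

```text
time_s: 11.55
eef_pos: [0.6129, -0.0472, 0.1818]
eef_rot: [0.707, 0.027, 0.706, -0.027]
wrist_force: [0.0, 0.6, -0.7]
opening: 0.604
```

```bash
python3 - <<'E'
from h import *
from bench import ctrl,eyes
o=ctrl.get_obs(); print(o['time_s'],o['eef_pos'],o['wrist_force'],w2b(o['eef_pos']))
cv2.imwrite('pics/w8.png',eyes.camera('wrist')[:,:,::-1])
np.save('pics/o8.npy',o,allow_pickle=True)
E
```

```text
11.55 [ 0.61285834 -0.04720199  0.18180406] [ 0.01613845  0.59603315 -0.72519965] [[ 0.05329866 -0.00247292]]
```

View pics/w8.png

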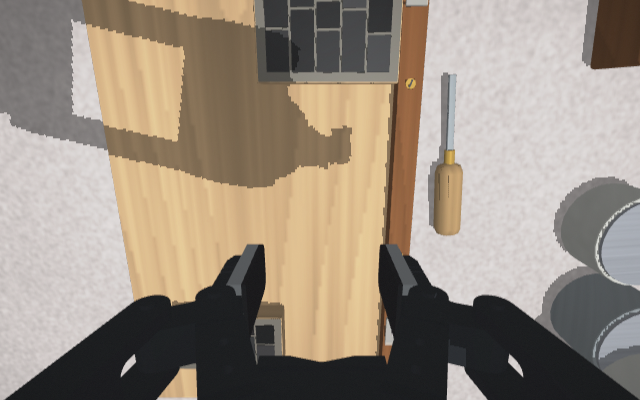

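>>> step_arm([
  [-8,16,0],
  [-16,32,0],
  [-24,48,0],
  [-32,64,0],
  [-40,80,0],
  [-48,96,0],
  [-56,112,0],
  [-64,128,0],
  [-72,144,0],
  [-76,159,0],
], spin=[-0.14,-0.28,-0.42,-0.56,-0.7,-0.84,-0.98,-1.12,-1.26,-1.4], fingers=[60,60,60,60,60,60,60,60,60,60])

```text
time_s: 12.6
eef_pos: [0.5342, 0.1133, 0.1782]
eef_rot: [0.521, 0.476, 0.523, -0.478]
wrist_force: [0.6, -0.8, 0.5]
opening: 0.602
```

>>> step_arm([
  [0,0,0],
  [0,0,0],
  [0,0,-40],
  [0,0,-80],
  [0,0,-80],
  [0,0,-80],
], spin=[-0.1,-0.171,-0.171,-0.171,-0.171,-0.171], fingers=[60,60,60,60,60,60])

```text
time_s: 13.2
eef_pos: [0.5349, 0.1126, 0.0993]
eef_rot: [-0.48, -0.517, -0.482, 0.52]
wrist_force: [0.9, -0.0, 1.0]
opening: 0.603
```

```bash
python3 - <<'E'
from h import *
from bench import ctrl,eyes
o=ctrl.get_obs(); print(o['time_s'],o['eef_pos'],o['wrist_force'],w2b(o['eef_pos']))
z=(pose({'tool_from_camera':np.eye(4)},o))[:3,2];print(np.arctan2(z[1],z[0])-th0)
cv2.imwrite('pics/w9.png',eyes.camera('wrist')[:,:,::-1])
np.save('pics/o9.npy',o,allow_pickle=True)
E
```

```text
13.2 [0.53486962 0.11255085 0.09925769] [ 0.87517613 -0.01889049  0.96726633] [[-0.03656381  0.15091531]]
-1.5709743159500695
```

View pics/w9.png

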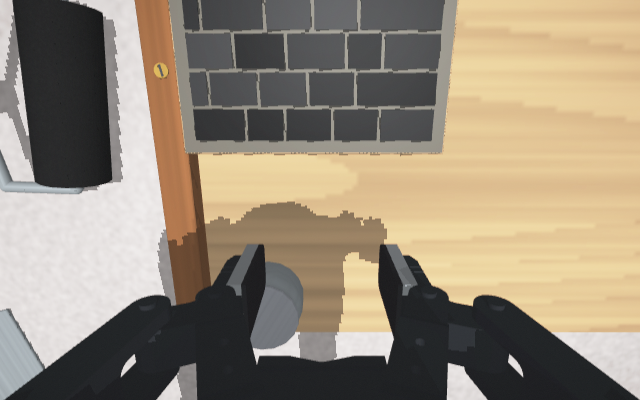

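>>> step_arm([
  [0,0,-25],
  [0,0,-45],
  [0,0,-60],
  [0,0,-70],
  [0,0,-73],
  [0,0,-73],
], spin=[0,0,0,0,0,0], fingers=[60,60,60,60,60,60])

```text
time_s: 13.85
eef_pos: [0.5367, 0.1125, 0.028]
eef_rot: [0.481, 0.519, 0.481, -0.519]
wrist_force: [-0.3, -0.2, -0.9]
opening: 0.597
```

>>> step_arm([
  [6,0,0],
  [12,-1,0],
  [17,-1,0],
  [21,-2,0],
  [24,-2,0],
  [26,-2,0],
  [28,-2,0],
], spin=[0,0,0,0,0,0,0], fingers=[60,60,60,60,60,60,60])

```text
time_s: 14.55
eef_pos: [0.5642, 0.1104, 0.0276]
eef_rot: [-0.48, -0.518, -0.481, 0.519]
wrist_force: [-2.7, -1.5, 2.0]
opening: 0.598
```

>>> step_arm([
  [1,0,0],
  [2,0,0],
  [3,0,0],
  [3,0,0],
], spin=[0,0,0,0], fingers=[60,60,60,60])

```text
time_s: 14.95
eef_pos: [0.5648, 0.1106, 0.027]
eef_rot: [-0.479, -0.517, -0.482, 0.52]
wrist_force: [-8.8, -0.2, 4.8]
opening: 0.598
```

>>> step_arm([
  [-8,0,0],
  [-25,1,15],
  [-30,0,60],
  [-40,-20,90],
  [-60,-60,90],
  [-75,-105,90],
  [-90,-150,90],
  [-105,-195,90],
  [-120,-240,90],
  [-135,-280,90],
], spin=[0,0,0,0,0,0,0,0,0,0], fingers=[60,60,60,60,25,25,25,25,25,25])

```text
time_s: 15.95
eef_pos: [0.4318, -0.1716, 0.1181]
eef_rot: [0.481, 0.519, 0.48, -0.519]
wrist_force: [0.1, -0.2, -0.5]
opening: 0.253
```

>>> step_arm([
  [-10,-20,0],
  [-10,-20,0],
  [-10,-20,0],
  [-10,-20,0],
], spin=[0,0,0,0], fingers=[25,25,25,25])

```text
time_s: 16.35
eef_pos: [0.4227, -0.1886, 0.1176]
eef_rot: [0.481, 0.519, 0.481, -0.518]
wrist_force: [0.5, 0.2, 0.5]
opening: 0.251
```

```bash
python3 - <<'E'
from h import *
from bench import ctrl,eyes
o=ctrl.get_obs(); print(o['time_s'],o['eef_pos'],o['wrist_force'],w2b(o['eef_pos']),o['opening'])
z=(pose({'tool_from_camera':np.eye(4)},o))[:3,2];print(np.arctan2(z[1],z[0])-th0)
cv2.imwrite('pics/w10.png',eyes.camera('wrist')[:,:,::-1])
np.save('pics/o10.npy',o,allow_pickle=True)
E
```

```text
16.35 [ 0.4226623  -0.18860094  0.11763562] [0.51975332 0.16157343 0.47700126] [[-0.12564347 -0.15786891]] 0.2514526282966757
-1.5703656460907105
```

View pics/w10.png

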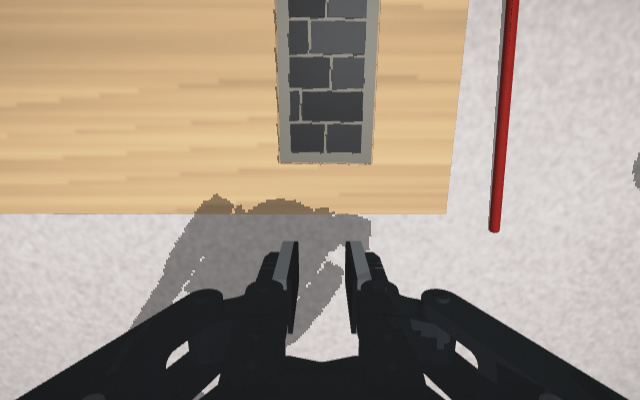

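>>> step_arm([
  [0,0,-30],
  [0,-1,-60],
  [0,-1,-80],
  [0,-1,-90],
  [0,-1,-90],
  [0,-1,-90],
], spin=[0,0,0,0,0,0], fingers=[25,25,25,25,25,25])

```text
time_s: 17.0
eef_pos: [0.423, -0.1904, 0.0283]
eef_rot: [0.481, 0.519, 0.481, -0.518]
wrist_force: [0.6, -0.3, 0.4]
opening: 0.251
```

>>> step_arm([
  [8,-1,0],
  [16,-1,0],
  [25,-2,0],
  [35,-3,0],
  [45,-3,0],
  [55,-4,0],
  [65,-5,0],
  [75,-6,0],
  [84,-6,0],
  [92,-7,0],
], spin=[0,0,0,0,0,0,0,0,0,0], fingers=[25,25,25,25,25,25,25,25,25,25])

```text
time_s: 18.0
eef_pos: [0.5151, -0.1975, 0.0276]
eef_rot: [0.481, 0.519, 0.481, -0.519]
wrist_force: [0.1, -0.1, -0.6]
opening: 0.248
```

```bash
python3 - <<'E'
from h import *
from bench import ctrl,eyes
o=ctrl.get_obs(); print(o['time_s'],o['eef_pos'],o['wrist_force'],w2b(o['eef_pos']),o['opening'])
cv2.imwrite('pics/w11.png',eyes.camera('wrist')[:,:,::-1])
E
```

```text
18.0 [ 0.51512441 -0.19746739  0.0275828 ] [ 0.10988828 -0.13971915 -0.5922869 ] [[-0.03277543 -0.15970798]] 0.24790167027573293
```

View pics/w11.png

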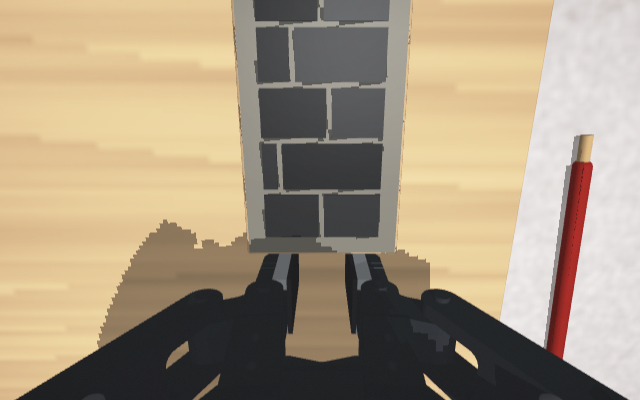

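>>> step_arm([
  [6,0,0],
  [11,-1,0],
  [15,-1,0],
  [18,-1,0],
  [21,-2,0],
  [23,-2,0],
  [25,-2,0],
  [26,-2,0],
  [27,-2,0],
], spin=[0,0,0,0,0,0,0,0,0], fingers=[25,25,25,25,25,25,25,25,25])

```text
time_s: 18.95
eef_pos: [0.5407, -0.1994, 0.0276]
eef_rot: [-0.48, -0.518, -0.481, 0.519]
wrist_force: [-5.9, 0.1, 4.7]
opening: 0.248
```

>>> step_arm([
  [1,0,0],
  [2,0,0],
  [3,0,0],
], spin=[0,0,0], fingers=[25,25,25])

```text
time_s: 19.25
eef_pos: [0.5409, -0.1992, 0.0272]
eef_rot: [-0.478, -0.517, -0.483, 0.52]
wrist_force: [-17.6, -0.8, 13.9]
opening: 0.244
```

>>> step_arm([
  [-8,0,0],
  [-25,1,10],
  [-30,1,50],
  [-30,1,90],
  [-10,-20,110],
  [10,-30,110],
  [20,-40,110],
  [30,-50,110],
  [45,-60,110],
  [54,-66,110],
], spin=[0,0,0.1,0.24,0.38,0.52,0.66,0.8,0.94,1.08], fingers=[25,25,25,60,60,60,60,60,60,60])

```text
time_s: 20.25
eef_pos: [0.5993, -0.2663, 0.1377]
eef_rot: [0.68, 0.196, 0.679, -0.196]
wrist_force: [-0.4, 0.4, 0.7]
opening: 0.599
```

>>> step_arm([
  [0,0,0],
  [0,0,0],
  [0,0,0],
  [0,0,0],
  [0,0,0],
  [0,0,0],
], spin=[0.14,0.28,0.42,0.491,0.491,0.491], fingers=[60,60,60,60,60,60])

```text
time_s: 20.85
eef_pos: [0.5984, -0.2654, 0.1377]
eef_rot: [0.707, 0.028, 0.706, -0.028]
wrist_force: [0.4, -0.5, -0.3]
opening: 0.598
```

```bash
python3 - <<'E'
from h import *
from bench import ctrl,eyes
o=ctrl.get_obs(); print(o['time_s'],o['eef_pos'],o['wrist_force'],w2b(o['eef_pos']),o['opening'])
z=(pose({'tool_from_camera':np.eye(4)},o))[:3,2];print(np.arctan2(z[1],z[0])-th0)
cv2.imwrite('pics/w12.png',eyes.camera('wrist')[:,:,::-1])
np.save('pics/o12.npy',o,allow_pickle=True)
E
```

```text
20.85 [ 0.59841694 -0.26544504  0.13765664] [ 0.38290572 -0.47431524 -0.28143147] [[ 0.05542571 -0.22118291]] 0.5984700356804019
-0.0022196770454062237
```

View pics/w12.png

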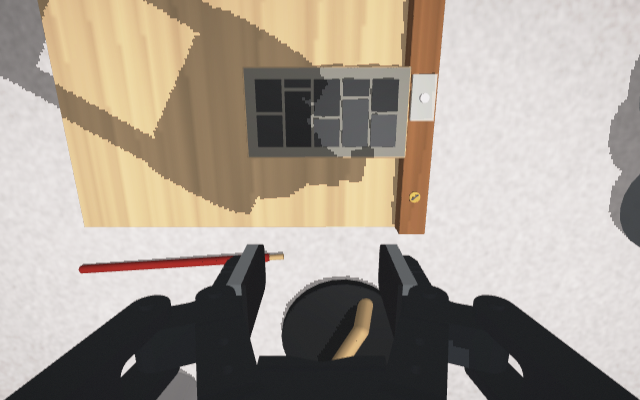

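```bash
python3 - <<'E'
from h import *
from bench import eyes
o=np.load('pics/o12.npy',allow_pickle=True).item(); m=eyes.camera_model('wrist')
B=lambda uv,z:w2b(p2w(m,uv,z,o)).round(4)
print(B([(249,157),(404,158),(411,68),(245,68)],.034),B([(84,226),(390,229)],.012),'pencil',B([(80,269),(283,256)],.004),'baren',B([(345,280)],.02))
E
```

```text
[[ 0.0043 -0.1882]
 [ 0.1117 -0.1892]
 [ 0.1125 -0.1307]
 [ 0.0053 -0.1304]] [[-0.1365 -0.2473]
 [ 0.1096 -0.2504]] pencil [[-0.1537 -0.2898]
 [ 0.0216 -0.278 ]] baren [[ 0.0735 -0.2918]]
```

>>> step_arm([
  [-2,0,-40],
  [-2,0,-75],
  [-2,0,-98],
  [-2,0,-108],
  [-2,0,-111],
  [-2,0,-111],
], spin=[0,0,0,0,0,0], fingers=[60,60,60,60,60,60])

```text
time_s: 21.5
eef_pos: [0.5969, -0.2659, 0.0274]
eef_rot: [0.707, 0.027, 0.706, -0.027]
wrist_force: [-0.1, -0.2, 0.9]
opening: 0.602
```

>>> step_arm([
  [1,8,-1],
  [1,16,-1],
  [2,25,-1],
  [3,36,-1],
  [4,48,-1],
  [5,60,-1],
  [5,72,-1],
  [6,84,-1],
  [7,96,-1],
  [8,106,-1],
], spin=[0,0,0,0,0,0,0,0,0,0], fingers=[60,60,60,60,60,60,60,60,60,60])

```text
time_s: 22.5
eef_pos: [0.6044, -0.1583, 0.0256]
eef_rot: [0.707, 0.027, 0.707, -0.027]
wrist_force: [0.6, 0.1, 0.1]
opening: 0.603
```

```bash
python3 - <<'E'
from h import *
from bench import ctrl,eyes
o=ctrl.get_obs(); print(o['time_s'],o['eef_pos'],o['wrist_force'],w2b(o['eef_pos']),o['opening'])
cv2.imwrite('pics/w13.png',eyes.camera('wrist')[:,:,::-1])
E
```

```text
22.5 [ 0.6043532  -0.15826042  0.02558627] [0.63180296 0.10195206 0.14343983] [[ 0.05322811 -0.11385652]] 0.602848586715561
```

View pics/w13.png

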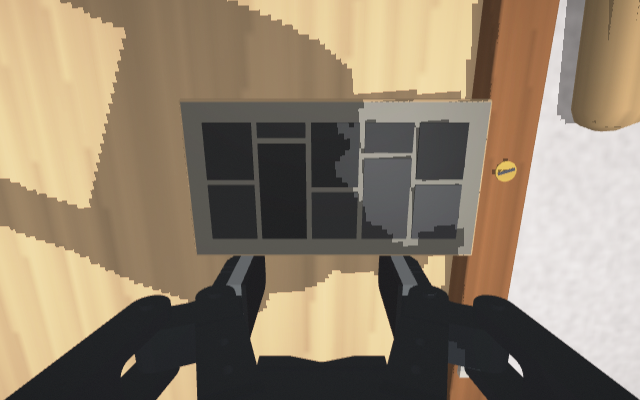

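Square and on the fence. About 122 mm remain.

>>> step_arm([
  [1,10,0],
  [2,21,0],
  [3,33,0],
  [3,45,0],
  [4,57,0],
  [5,69,0],
  [6,80,0],
  [7,90,0],
  [7,98,0],
  [8,104,0],
], spin=[0,0,0,0,0,0,0,0,0,0], fingers=[60,60,60,60,60,60,60,60,60,60])

```text
time_s: 23.55
eef_pos: [0.6123, -0.0547, 0.0256]
eef_rot: [0.707, 0.027, 0.707, -0.027]
wrist_force: [0.3, -0.3, -0.0]
opening: 0.602
```

>>> step_arm([
  [0,3,0],
  [0,6,0],
  [1,9,0],
  [1,11,0],
  [1,13,0],
  [1,14,0],
  [1,15,0],
], spin=[0,0,0,0,0,0,0], fingers=[60,60,60,60,60,60,60])

```text
time_s: 24.25
eef_pos: [0.6134, -0.0406, 0.0257]
eef_rot: [0.707, 0.027, 0.707, -0.027]
wrist_force: [-0.3, 0.1, -0.3]
opening: 0.603
```

>>> step_arm([
  [0,2,0],
  [0,4,0],
  [0,5,0],
  [0,6,0],
  [0,7,0],
  [0,8,0],
], spin=[0,0,0,0,0,0], fingers=[60,60,60,60,60,60])

```text
time_s: 24.85
eef_pos: [0.6133, -0.0351, 0.0258]
eef_rot: [0.707, 0.025, 0.707, -0.028]
wrist_force: [-2.2, -13.4, -0.4]
opening: 0.598
```

>>> step_arm([
  [-1,-8,0],
  [-2,-25,0],
  [-3,-35,30],
  [-20,-45,75],
  [-45,-45,110],
  [-80,-40,150],
  [-110,-30,170],
  [-130,-20,170],
  [-140,-10,170],
  [-140,0,170],
], spin=[0,0,-0.14,-0.28,-0.42,-0.56,-0.7,-0.84,-0.98,-1.12], fingers=[60,60,60,60,60,60,25,25,25,25])

```text
time_s: 25.85
eef_pos: [0.4722, -0.0327, 0.1961]
eef_rot: [0.583, 0.4, 0.583, -0.4]
wrist_force: [0.6, 0.4, 0.2]
opening: 0.248
```

>>> step_arm([
  [0,10,0],
  [0,20,0],
  [0,30,0],
  [0,40,0],
  [0,48,0],
  [0,48,0],
  [0,48,0],
], spin=[-0.14,-0.28,-0.42,-0.451,-0.451,-0.451,-0.451], fingers=[25,25,25,25,25,25,25])

```text
time_s: 26.55
eef_pos: [0.4734, 0.0152, 0.1957]
eef_rot: [0.481, 0.518, 0.481, -0.518]
wrist_force: [1.0, 0.4, 0.6]
opening: 0.249
```

```bash
python3 - <<'E'
from h import *
from bench import ctrl,eyes
o=ctrl.get_obs(); print(o['time_s'],o['eef_pos'],o['wrist_force'],w2b(o['eef_pos']),o['opening'])
z=(pose({'tool_from_camera':np.eye(4)},o))[:3,2];print(np.arctan2(z[1],z[0])-th0)
cv2.imwrite('pics/w14.png',eyes.camera('wrist')[:,:,::-1])
np.save('pics/o14.npy',o,allow_pickle=True)
E
```

```text
26.55 [0.47342425 0.0151996  0.19571841] [0.9699594  0.35047083 0.62640089] [[-0.09046057  0.0491905 ]] 0.24850982376144934
-1.5700772565787218
```

View pics/w14.png

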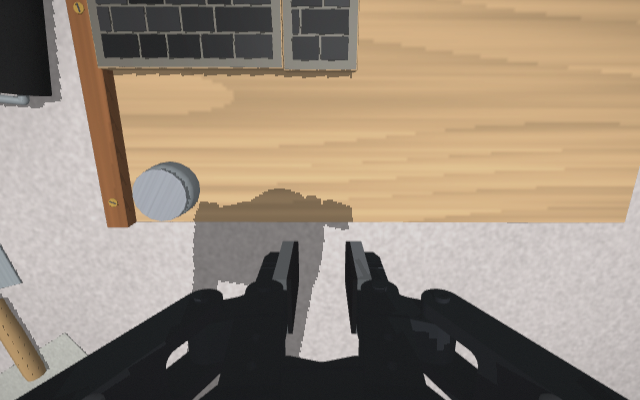

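>>> step_arm([
  [20,-1,-20],
  [40,-2,-50],
  [55,-3,-90],
  [60,-4,-125],
  [60,-4,-150],
  [60,-4,-164],
  [60,-4,-168],
  [60,-4,-168],
  [60,-4,-168],
], spin=[0,0,0,0,0,0,0,0,0], fingers=[25,25,25,25,25,25,25,25,25])

```text
time_s: 27.5
eef_pos: [0.5345, 0.0112, 0.0291]
eef_rot: [0.481, 0.519, 0.48, -0.518]
wrist_force: [-0.6, 0.9, 0.1]
opening: 0.251
```

>>> step_arm([
  [5,0,0],
  [10,-1,0],
  [14,-1,0],
  [17,-1,0],
  [19,-1,0],
  [21,-2,0],
  [22,-2,0],
], spin=[0,0,0,0,0,0,0], fingers=[25,25,25,25,25,25,25])

```text
time_s: 28.2
eef_pos: [0.5554, 0.0094, 0.0276]
eef_rot: [-0.481, -0.519, -0.481, 0.519]
wrist_force: [-1.3, -0.3, 0.7]
opening: 0.25
```

>>> step_arm([
  [1,0,0],
  [2,0,0],
  [3,0,0],
  [3,0,0],
], spin=[0,0,0,0], fingers=[25,25,25,25])

```text
time_s: 28.6
eef_pos: [0.5569, 0.0096, 0.0273]
eef_rot: [-0.48, -0.518, -0.482, 0.519]
wrist_force: [-5.3, -0.3, 3.2]
opening: 0.248
```

>>> step_arm([
  [-8,0,0],
  [-25,2,0],
  [-40,3,40],
  [-55,10,85],
  [-70,20,130],
  [-80,30,170],
  [-85,40,200],
  [-85,50,220],
  [-85,50,220],
  [-85,50,220],
], spin=[0,0,0,0,0,0,0,0,0,0], fingers=[25,25,25,25,25,25,25,25,25,25])

```text
time_s: 29.6
eef_pos: [0.4733, 0.0595, 0.2475]
eef_rot: [0.481, 0.519, 0.48, -0.518]
wrist_force: [-0.2, 0.2, -0.7]
opening: 0.25
```

```bash
python3 - <<'E'
from h import *
from bench import ctrl,eyes
o=ctrl.get_obs(); print(o['time_s'],o['eef_pos'],o['wrist_force'],w2b(o['eef_pos']))
cv2.imwrite('pics/w15.png',eyes.camera('wrist')[:,:,::-1])
np.save('pics/o15.npy',o,allow_pickle=True)
a=eyes.camera('scene')[:,:,::-1]; cv2.imwrite('pics/s15.png',cv2.resize(a[110:310,220:430],None,fx=3,fy=3,interpolation=cv2.INTER_CUBIC))
E
```

```text
29.6 [0.47325801 0.05951631 0.24747682] [-0.19539287  0.16344868 -0.67261696] [[-0.09398233  0.09336737]]
```

View pics/w15.png

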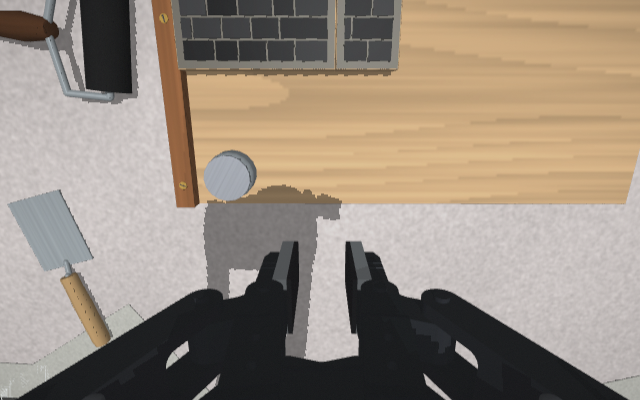

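View pics/s15.png

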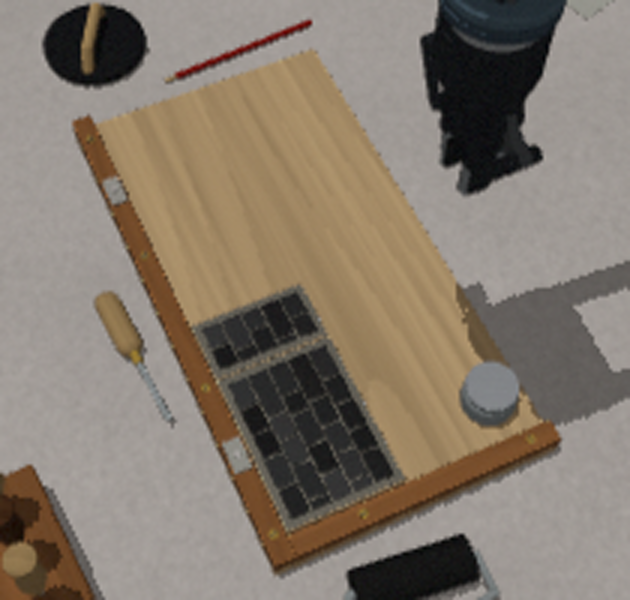

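>>> step_arm([
  [25,-1,-10],
  [50,-2,-20],
  [75,-2,-20],
  [95,-2,-20],
  [100,-2,-20],
  [100,-2,-20],
  [100,-2,-20],
], spin=[0,0,0,0,0,0,0], fingers=[25,25,25,25,25,25,25])

```text
time_s: 30.4
eef_pos: [0.5723, 0.0574, 0.2267]
eef_rot: [-0.48, -0.518, -0.481, 0.519]
wrist_force: [-0.2, -0.1, 0.1]
opening: 0.249
```

```bash
python3 - <<'E'
from h import *
from bench import ctrl,eyes
o=ctrl.get_obs(); print(o['time_s'],o['eef_pos'],o['wrist_force'],w2b(o['eef_pos']))
a=eyes.camera('wrist')[:,:,::-1];cv2.imwrite('pics/w16.png',a)
cv2.imwrite('pics/w16c.png',cv2.resize(a[0:240,100:460],None,fx=2.2,fy=2.2,interpolation=cv2.INTER_NEAREST))
np.save('pics/o16.npy',o,allow_pickle=True)
E
```

```text
30.4 [0.57225988 0.05739854 0.22666767] [-0.1547927  -0.13489275  0.06965134] [[0.00489564 0.09875284]]
```

View pics/w16c.png

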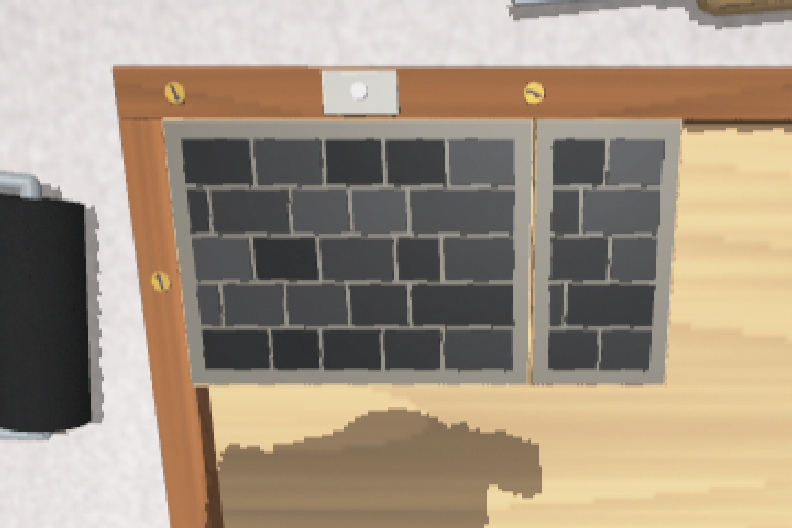

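```bash
python3 - <<'E'
import cv2
a=cv2.imread('pics/w16.png')
cv2.imwrite('pics/w16d.png',cv2.resize(a[48:182,320:365],None,fx=4,fy=4,interpolation=cv2.INTER_NEAREST))
for r in (62,90,120,150,168): print(r,[tuple(int(v) for v in p) for p in a[r,336:350]])
E
```

```text
62 [(155, 164, 168), (155, 165, 168), (156, 165, 169), (156, 165, 168), (156, 165, 168), (154, 184, 204), (90, 115, 135), (99, 119, 134), (155, 166, 168), (155, 166, 168), (156, 166, 169), (155, 166, 169), (155, 166, 169), (155, 167, 170)]
90 [(153, 162, 165), (153, 162, 165), (153, 162, 166), (153, 163, 166), (153, 162, 165), (161, 214, 235), (116, 152, 182), (152, 171, 183), (153, 163, 166), (153, 163, 165), (153, 163, 166), (152, 162, 165), (152, 163, 166), (153, 163, 167)]
120 [(147, 157, 161), (147, 157, 161), (148, 158, 162), (149, 158, 162), (158, 188, 212), (96, 125, 149), (101, 121, 137), (147, 156, 161), (148, 157, 161), (148, 157, 161), (148, 157, 161), (148, 157, 161), (147, 157, 161), (148, 157, 160)]
150 [(142, 152, 155), (141, 152, 155), (142, 152, 155), (141, 152, 155), (166, 218, 237), (123, 160, 191), (145, 166, 180), (142, 152, 156), (142, 152, 156), (142, 152, 156), (141, 152, 156), (142, 152, 155), (141, 152, 156), (110, 116, 117)]
168 [(137, 148, 151), (137, 148, 151), (138, 149, 152), (144, 164, 177), (116, 152, 180), (107, 138, 162), (138, 148, 152), (138, 149, 152), (138, 149, 151), (138, 148, 151), (138, 149, 152), (138, 149, 152), (138, 149, 152), (131, 141, 143)]
```

View pics/w16d.png

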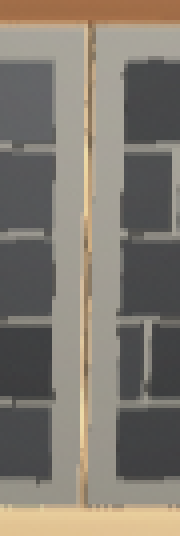

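>>> step_arm([
  [4,-12,0],
  [8,-25,0],
  [12,-37,0],
  [16,-50,0],
  [20,-62,0],
  [24,-75,0],
  [28,-87,0],
  [32,-100,0],
  [36,-112,0],
  [40,-122,0],
], spin=[0.14,0.28,0.42,0.56,0.7,0.84,0.98,1.12,1.26,1.4], fingers=[60,60,60,60,60,60,60,60,60,60])

```text
time_s: 31.45
eef_pos: [0.6128, -0.065, 0.2279]
eef_rot: [0.702, 0.085, 0.702, -0.085]
wrist_force: [-0.4, 0.8, -0.8]
opening: 0.598
```

>>> step_arm([
  [0,0,0],
  [0,0,-30],
  [0,0,-70],
  [0,0,-110],
  [0,0,-110],
  [0,0,-110],
], spin=[0.1,0.171,0.171,0.171,0.171,0.171], fingers=[60,60,60,60,60,60])

```text
time_s: 32.05
eef_pos: [0.6128, -0.0643, 0.1181]
eef_rot: [0.706, 0.027, 0.707, -0.027]
wrist_force: [0.2, 0.2, 0.9]
opening: 0.598
```

```bash
python3 - <<'E'
from h import *
from bench import ctrl,eyes
o=ctrl.get_obs(); print(o['time_s'],o['eef_pos'],o['wrist_force'],w2b(o['eef_pos']))
z=(pose({'tool_from_camera':np.eye(4)},o))[:3,2];print(np.arctan2(z[1],z[0])-th0)
a=eyes.camera('wrist')[:,:,::-1];cv2.imwrite('pics/w17.png',a)
E
```

```text
32.05 [ 0.61279837 -0.06433182  0.1180667 ] [0.18709211 0.243805   0.94310952] [[ 0.05453605 -0.0195581 ]]
-0.00012829615510001613
```

View pics/w17.png

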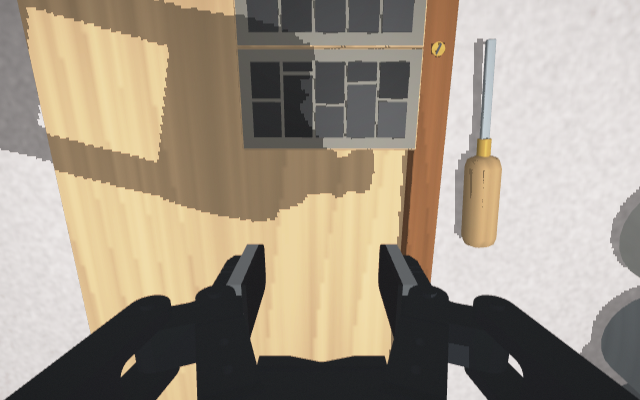

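>>> step_arm([
  [0,0,-40],
  [0,0,-70],
  [0,0,-85],
  [0,0,-91],
  [0,0,-91],
  [0,0,-91],
], spin=[0,0,0,0,0,0], fingers=[60,60,60,60,60,60])

```text
time_s: 32.7
eef_pos: [0.6149, -0.0649, 0.0287]
eef_rot: [0.708, 0.027, 0.706, -0.027]
wrist_force: [-0.7, 0.7, -0.0]
opening: 0.598
```

>>> step_arm([
  [0,7,0],
  [1,14,0],
  [1,20,0],
  [1,24,0],
  [2,26,0],
  [2,28,0],
  [2,28,0],
], spin=[0,0,0,0,0,0,0], fingers=[60,60,60,60,60,60,60])

```text
time_s: 33.4
eef_pos: [0.6154, -0.0363, 0.0266]
eef_rot: [0.707, 0.027, 0.707, -0.027]
wrist_force: [0.7, 0.3, -0.3]
opening: 0.601
```

>>> step_arm([
  [0,1,0],
  [0,2,0],
  [0,3,0],
  [0,3,0],
], spin=[0,0,0,0], fingers=[60,60,60,60])

```text
time_s: 33.8
eef_pos: [0.6154, -0.0353, 0.0267]
eef_rot: [0.707, 0.026, 0.707, -0.028]
wrist_force: [-1.1, -7.1, -1.0]
opening: 0.602
```

>>> step_arm([
  [-1,-8,0],
  [-2,-25,0],
  [-3,-35,40],
  [-4,-40,85],
  [-4,-40,130],
  [-4,-40,150],
  [-4,-40,150],
  [-4,-40,150],
], spin=[0,0,0,0,0,0,0,0], fingers=[60,60,60,60,60,60,60,60])

```text
time_s: 34.6
eef_pos: [0.6112, -0.0742, 0.1766]
eef_rot: [0.707, 0.027, 0.706, -0.027]
wrist_force: [-0.7, 0.0, -0.3]
opening: 0.596
```

```bash
python3 - <<'E'
from h import *
from bench import ctrl,eyes
o=ctrl.get_obs(); print(o['time_s'],o['eef_pos'],o['wrist_force'],w2b(o['eef_pos']))
a=eyes.camera('wrist')[:,:,::-1];cv2.imwrite('pics/w18.png',a)
np.save('pics/o18.npy',o,allow_pickle=True)
E
```

```text
34.6 [ 0.61117995 -0.07424886  0.17658299] [-0.67098661  0.00987184 -0.34498573] [[ 0.05367327 -0.02956922]]
```

View pics/w18.png

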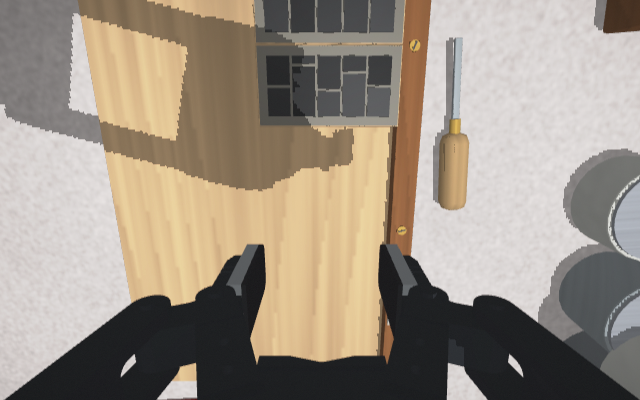

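```bash
python3 -c "
from bench import hand_in;print(hand_in())"
```

```text
the job is handed in; nothing more can be done
None
```

I pushed both blocks home and handed the job in at about 35 s of the 72 s allowed. `hand_in` gives no verdict, so the result below rests on my own checks.

**What I did:** I used the spread fingers as a two-point pusher and never gripped a block.
- **Wide block:** pushed onto the long fence, slid along it to the side fence, then pressed onto the long fence again.
- **Narrow block:** pushed onto the long fence, slid along it up to the wide block, then pressed once more towards the long fence and once more towards the wide block.

**Last checks:**
- **Seating:** every final push ended on a firm stop of 5–19 N. The narrow block's stop along the fence was within 0.5 mm of where a 60 mm block with no gap should put it. The final re-press stopped at the same place.
- **Alignment:** the last pictures show both blocks square and flush to the fences.
- **Bystanders:** none looked moved in the pictures, and the arm was clear of everything at hand-in.

**One check that disagreed slightly:** the pictures show a thin light seam, about 1–2 mm wide, between the two blocks. I take it to be the bare plywood edges around the lino, because the stop positions indicate no gap. If it is a real gap, it is still under the 3 mm limit.

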